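# Find the slack tablet clip at the sensory station

## Robot

A 6-joint arm with a two-finger parallel gripper is mounted at the origin on the work surface. World frame = base frame: x ahead of the robot, y to its left, z up, the work surface at z = 0. Lengths are in m, angles in degrees, forces in N, time in s.
With the tool pointing down it reaches from about 0.25 to 0.725 m from the base axis. Payload 9.7 kg.
Tool frame: the origin (TCP) lies between the finger pads; the fingertips stand 11 mm ahead of it and the grasp point (between the pads) lies 8 mm behind it; z points along the fingers, x is the direction in which the jaws open and shut, and the axes are right-handed (so a half turn about z gives the same grasp; the last joint's range is limited). The gripper opens to 85 mm and grips with 20 to 120 N. Pads are 22 mm wide; open, the fingers measure 114 mm over their backs; the gripper's body (76 mm by 85 mm) begins 54 mm behind the grasp point. The pads swing forward as they close: fully open they stand 13 mm farther back than shut.
Start: joints at [71.677, 4.979, 10.078, 95.1, 0, 90], TCP at [0.173, 0.522, 0.211] pointing down, gripper open.
Joint ranges: [-179.16, 179.16], [-48.56, 103.87], [-65.8, 70.77], [-126.05, 130.52], [-82.76, 87.17], [-180, 180]. Speed limits (degrees/s): [127.2, 127.2, 147.25, 180, 180, 180].

## Interface

Orientations are given as [roll, pitch, yaw] about the fixed x, y, z axes, in that order (R = Rz(yaw) Ry(pitch) Rx(roll)).
In Python, from workcell import get_obs, camera, job_done, spotter gives the robot as it stands.
- The arm moves only by the tool play_rows, never from a script. Its argument "rows" is a list of rows, each a list of 3 entries, a list of its own where there are three numbers: the closure, from 0 (fully open) to 1 (shut), then the shift along the tool's x, y, z in cm, then the turn, a rotation vector about the tool's x, y, z in degrees. In form: [[claw, [x, y, z], [wx, wy, wz]], ...]. A call has 1 to 12 rows; each row shifts and turns the pose as measured when the row begins, along the tool's axes as they then stand; what a row does not reach is not made up. A row lasts 1/10 s, in which the tool goes at most 50 mm and 8.59 degrees, less where a joint would pass 70% of its speed; a pose out of reach is approached as far as the arm can. A call is refused whole if a number of a shift passes 5 or a number of a turn 8.59, either way. A call with a gripper value outside its range is refused whole. The fingers move at their own pace and stop on an object; "newtons" is the grip in N (left out, the last holds). Time passes only in rows, so rows that do not move let the fingers close. It gives the time, the measured TCP pose, the force and the opening at its end, in the units of the state.
- get_obs(): the state, without advancing time (a new reading comes with each control period).
- camera(name): name is "scene" or "top"; returns a dict with "img" (384x512x3 uint8, red, green, blue), "intrinsics" (3x3 intrinsics, pixels), "k1" (the pictures are not rectified: a ray, as slopes to the right and down, at radius r is drawn at 1 + k1 r^2 times it, then the intrinsics apply), "xyz" and "orientation" of the camera in the world. Camera axes: x right, y down, z forward; pixel columns grow to the right and rows downward; lengths in m; the calibration is good to about 2 mm. A picture is of the moment at which its call begins. There is no depth.
- job_done(): hands the job in, once; it reports no verdict.
Trained networks look in a picture, given as the dict that the camera call returned (one of the last four; its "shot" number tells which), for a name from the list of things; names that differ only in an ending like _2 or _b are one class to them, and where a whole thing is asked for, a point or a joint stands for the part that bears it (a point fixed in the world has none). Each returns a list of dicts, best first, with "confidence" (0 to 1); they miss things now and then, are a little off and sometimes report something else, mostly with a low value. They report only what shows in the picture. A call takes as long as a camera call.
- spotter.spot_in(picture, thing): "point" ([x, y, z] in m, in world coordinates, good to about 4 mm: the middle of the surface that is visible of it).
- spotter.trace(picture, thing): "pixels" (384x512 bool, what is visible of it).
The state is a dict: "time": time; "q": joint angles; "qd": joint speeds; "joint_efforts": joint torques, N m; "ee_pos": TCP position; "tcp_rot": TCP orientation; "wrist_force": force on the tool from outside, world axes, zero at the start; "torque": the same for the moment, N m; "opening": finger opening in m.
Only numpy, scipy, OpenCV 4.12 (cv2) and the standard library are available. Lean on these libraries where they do the work, as an engineer would, in place of code of your own. Each camera call takes 0.05 s, during which the arm holds its last target.

## Task

Two touch tablets stand in spring clips, and one of the clips has gone slack. Before taking either out, tug each tablet a little way straight up (about 15 to 20 mm, so that the clip rides up on its posts) to feel which clip grips more weakly; then pull the tablet out of the weak clip and stand it in the open wooden caddy, leaving the other tablet upright and well down in its clip. Leave the cube, chime bar and puck where they are.

Things in the scene. Friction and masses are not known exactly. Their poses are not given: they have to be found in the camera images.
- tablet_1 (a point): Centre of the ribbed oak touch tablet in clip 1: a loose board 140 mm tall (z, up), 70 mm wide (y), 8 mm thick (x), about 55 g; both look alike. It stands upright with its lowest 55 mm between the clip's jaws and the rest free, top edge 168 mm above the work surface. Pinch it across its thickness near the top edge.
- tablet_2 (a point): Centre of the ribbed oak touch tablet in clip 2: a loose board 140 mm tall (z, up), 70 mm wide (y), 8 mm thick (x), about 55 g; both look alike. It stands upright with its lowest 55 mm between the clip's jaws and the rest free, top edge 168 mm above the work surface. Pinch it across its thickness near the top edge.
- seat_1 (a point): Middle of the floor inside steel spring clip 1, 28 mm above the work surface at rest; it rises with the clip. A seated tablet's centre is 70 mm above it. x through the tablet's thickness, y along its width, z up. Two like sprung steel jaws with flared lips, one on each side (-x and +x), grip it 30 mm and end 53 mm above this floor. Both clips look alike.
- seat_2 (a point): Middle of the floor inside steel spring clip 2, 28 mm above the work surface at rest; it rises with the clip. A seated tablet's centre is 70 mm above it. x through the tablet's thickness, y along its width, z up. Two like sprung steel jaws with flared lips, one on each side (-x and +x), grip it 30 mm and end 53 mm above this floor. Both clips look alike.
- holder_1: White base of holder 1, 90 x 120 x 12 mm, screwed down; origin under its centre, axes as its tablet's. Two steel posts, 48 mm either side along y, tops 89 mm above the work surface, guide clip 1, which can be pulled up along them only by its tablet.
- holder_2: White base of holder 2, 90 x 120 x 12 mm, screwed down; origin under its centre, axes as its tablet's. Two steel posts, 48 mm either side along y, tops 89 mm above the work surface, guide clip 2, which can be pulled up along them only by its tablet.
- clip_1 (a joint): How far clip 1 is pulled up, m: 0 at rest, 0.025 at the stop. Springs return it: it starts to rise at about 2 N, then 0.4 N per mm. One clip, not known which, is weak: its tablet slips up through the jaw at 3 to 5 N, the clip rising 8 mm at most. The other holds to 11 N or more, so it follows its tablet fully in a 15 to 20 mm tug. A slipped tablet can be pushed down again.
- clip_2 (a joint): How far clip 2 is pulled up, m: 0 at rest, 0.025 at the stop. Springs return it: it starts to rise at about 2 N, then 0.4 N per mm. One clip, not known which, is weak: its tablet slips up through the jaw at 3 to 5 N, the clip rising 8 mm at most. The other holds to 11 N or more, so it follows its tablet fully in a 15 to 20 mm tug. A slipped tablet can be pushed down again.
- caddy_in (a point): Centre of the inner floor, 6 mm above the work surface, of the caddy: a plain pale wooden open-topped box, fixed, outside 56 x 112 x 76 mm, walls 6 mm, so inside 44 mm along its x, 100 mm along its y and 70 mm deep. Put the tablet in with its width along the caddy's y; it may lean against a wall.
- cube_center (a point): Centre of the clear acrylic cube, 70 mm, loose, a bystander.
- chime_center (a point): Centre of the steel chime bar on its two wooden feet, 180 mm along y, 50 mm wide, 32 mm high, loose, a bystander.
- puck_center (a point): Centre of the blue knobbly silicone puck, 90 mm across, 30 mm high, loose, a bystander.

How it is judged:
By the outcome, as a careful person would: the job done as asked, in the order asked, and still so for the second after the job is handed in, with the robot touching nothing.
It also fails if it takes over 58 s, if anything falls off the work surface, if the arm or the gripper's body presses on something with over 40 N, if the wrist force passes 120 N, or if a joint passes its speed limit or range.

## Working session

There is one attempt and no reset: what is moved stays moved. The work goes in short steps, Python scripts to look and compute and a tool call to move; the robot and the scene stay as the last step left them, time stands still between calls to the robot, and variables do not carry over. Pictures are saved under pics/ and viewed, and the job is handed in when it is done.

Besides the shell and the picture viewer there is one more tool, called after "Call:" by a JSON object that holds its "name" and its "arguments", one argument or row to a line. play_rows: Moves the arm, as the interface text tells. Its arguments: {"type":"object","properties":{"rows":{"type":"array","items":{"type":"array"}},"newtons":{"type":"number"}},"required":["rows"]}

```bash
ls; mkdir -p pics; python3 - <<'E'
from workcell import get_obs,camera,spotter
import cv2,numpy as np
print(get_obs())
for n in ["scene","top"]:
    c=camera(n); cv2.imwrite(f"pics/{n}0.png",c["img"][:,:,::-1])
    print(n,c["intrinsics"],c["k1"],c["xyz"],c["orientation"])
    for t in ["tablet_1","seat_1","holder_1","clip_1","caddy_in","cube_center","chime_center","puck_center"]:
        try:
            for d in spotter.spot_in(c,t)[:3]: print(t,np.round(d["point"],3),round(d["confidence"],2))
        except Exception as e: print(t,e)
print(get_obs()["time"])
E
```

```text
pics
{'time': 0.0, 'q': array([7.16764964e+01, 5.01237210e+00, 1.00345788e+01, 9.51012195e+01,
       8.81300327e-04, 9.00008609e+01]), 'qd': array([-0.07384013,  0.01676382,  0.01797546,  0.04493018, -0.01495838,
       -0.0061607 ]), 'joint_efforts': array([ 5.79599655e-04, -5.20388496e+01,  4.64799964e+01,  1.64557330e-02,
       -3.24959183e-05,  1.12498401e-05]), 'ee_pos': array([0.17282148, 0.52186063, 0.21027202]), 'tcp_rot': array([-1.79999120e+02,  7.90127627e-02,  7.16756354e+01]), 'wrist_force': array([-1.02552509, -0.7699034 , -0.83054877]), 'torque': array([-0.03375337, -0.01277524,  0.00496012]), 'opening': 0.08544829877429089}
scene [[357.21151688   0.         254.76803776]
 [  0.         357.21151688 183.41978292]
 [  0.           0.           1.        ]] -0.0785249454068073 [1.16343454 0.01229847 0.76360588] [-141.99334804   -0.1938778    92.03985973]
tablet_1 [0.558 0.251 0.121] 0.81
tablet_1 [ 0.591 -0.22   0.121] 0.78
seat_1 [ 0.606 -0.218  0.03 ] 0.83
seat_1 [0.57  0.253 0.029] 0.82
holder_1 [0.572 0.253 0.021] 0.7
holder_1 [ 0.605 -0.225  0.016] 0.65
clip_1 [0.
[... 268 characters left out ...]
 0.19
top [[463.85427712   0.         257.83710896]
 [  0.         463.85427712 192.93245763]
 [  0.           0.           1.        ]] 0.034847797651995374 [0.42210768 0.00571078 1.23014602] [-169.80770736   -0.47651587  -88.91857751]
tablet_1 [0.556 0.261 0.137] 0.79
tablet_1 [ 0.592 -0.223  0.137] 0.64
seat_1 [0.554 0.25  0.066] 0.96
seat_1 [ 0.58  -0.214  0.063] 0.58
holder_1 [0.537 0.241 0.009] 0.76
holder_1 [ 0.578 -0.216  0.015] 0.7
clip_1 [0.552 0.245 0.063] 0.9
clip_1 [ 0.587 -0.213  0.065] 0.86
caddy_in [0.573 0.014 0.012] 0.8
cube_center [0.74  0.159 0.076] 0.65
chime_center [ 0.748 -0.188  0.029] 0.87
chime_center [0.538 0.243 0.01 ] 0.61
puck_center [0.728 0.055 0.029] 0.67
0.9
```

View pics/scene0.png

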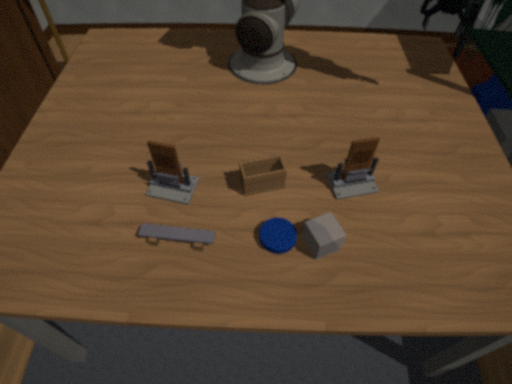

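View pics/top0.png

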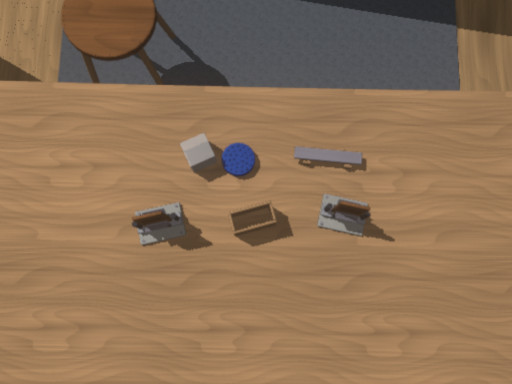

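```bash
python3 - <<'E'
import cv2
for n,(x0,x1,y0,y1) in {"scene0":(130,400,90,300),"top0":(130,400,60,200)}.items():
    im=cv2.imread(f"pics/{n}.png")[y0:y1,x0:x1]
    cv2.imwrite(f"pics/{n}z.png",cv2.resize(im,None,fx=2.85,fy=2.85,interpolation=cv2.INTER_CUBIC))
E
```

```text
(no output)
```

View pics/scene0z.png

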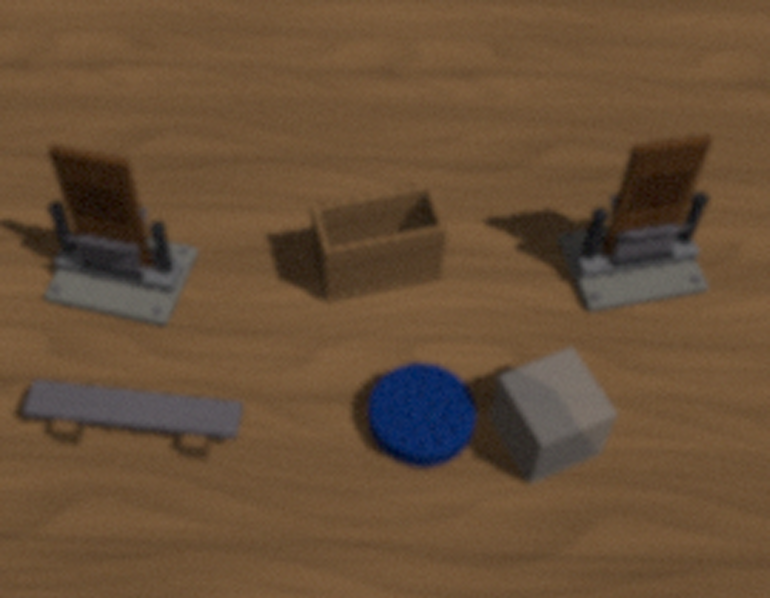

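View pics/top0z.png

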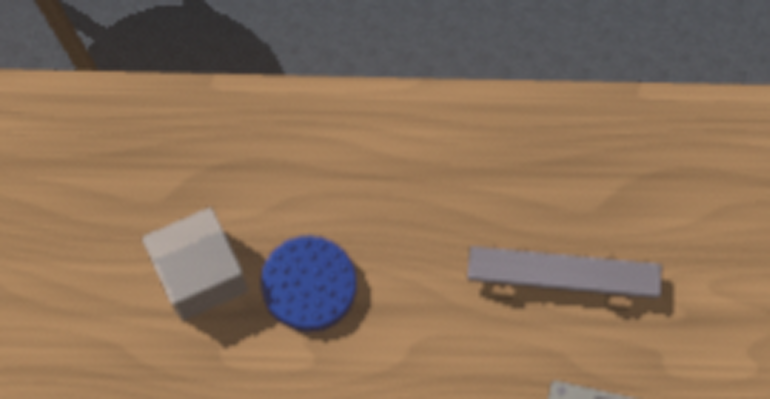

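```bash
cat > h.py <<'E'
import numpy as np,cv2
from scipy.spatial.transform import Rotation as R
def proj(c,P):
    P=np.atleast_2d(P); M=R.from_euler('xyz',c["orientation"],degrees=True).as_matrix()
    q=(P-np.array(c["xyz"]))@M; s=q[:,:2]/q[:,2:]
    s=s*(1+c["k1"]*(s**2).sum(1,keepdims=True)); K=c["intrinsics"]
    return s*[K[0,0],K[1,1]]+[K[0,2],K[1,2]]
def box(x,y,yaw,lx,ly,z0,z1):
    a=np.radians(yaw);X=[]
    for i in(-1,1):
        for j in(-1,1):
            for z in(z0,z1):
                u,v=i*lx/2,j*ly/2
                X.append([x+u*np.cos(a)-v*np.sin(a),y+u*np.sin(a)+v*np.cos(a),z])
    return np.array(X)
E
python3 - <<'E'
from workcell import get_obs,camera,spotter
import cv2,numpy as np,pickle
out={}
for n in ["scene","top"]:
    c=camera(n); c=dict(c); vis=c["img"].copy(); m={}
    for t,col in [("holder_1",(0,255,0)),("tablet_1",(255,0,0)),("caddy_in",(0,0,255)),("clip_1",(255,255,0))]:
        r=spotter.trace(c,t); m[t]=r
        for d in r:
            p=d["pixels"]; ys,xs=np.nonzero(p); print(n,t,round(d["confidence"],2),xs.min(),xs.max(),ys.min(),ys.max(),p.sum())
            if d["confidence"]>.5:
                cs,_=cv2.findContours(p.astype(np.uint8),0,1); cv2.drawContours(vis,cs,-1,col,1)
    c["m"]=m; out[n]=c
    y0,y1=(120,210) if n=="scene" else (190,255)
    cv2.imwrite(f"pics/{n}1.png",cv2.resize(vis[y0:y1,120:390,::-1],None,fx=2.9,fy=2.9,interpolation=0))
pickle.dump(out,open("o.pkl","wb"))
E
```

```text
scene holder_1 0.72 146 198 161 204 1333
scene holder_1 0.71 326 377 158 199 1321
scene tablet_1 0.86 146 182 141 183 896
scene tablet_1 0.83 342 377 138 178 797
scene tablet_1 0.63 149 193 173 191 458
scene tablet_1 0.53 138 214 224 251 1167
scene caddy_in 0.95 239 285 155 195 1522
scene caddy_in 0.62 326 378 157 199 1307
scene clip_1 0.84 150 193 173 192 468
scene clip_1 0.84 331 373 169 187 428
scene clip_1 0.15 238 286 155 195 1571
top holder_1 0.85 132 185 202 244 1289
top holder_1 0.69 317 370 193 236 1332
top tablet_1 0.84 332 369 201 214 341
top tablet_1 0.61 132 171 210 225 355
top caddy_in 0.85 229 275 201 235 1074
top clip_1 0.85 321 363 204 223 338
top clip_1 0.61 139 181 215 232 264
```

View pics/scene1.png

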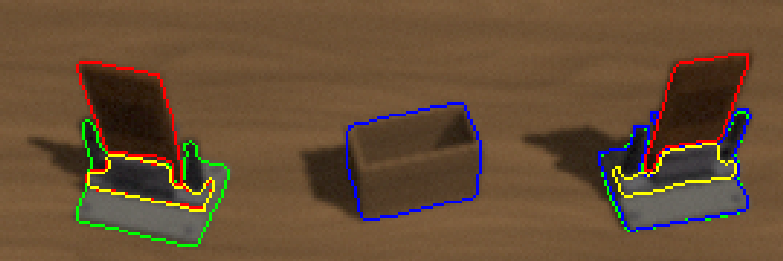

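View pics/top1.png

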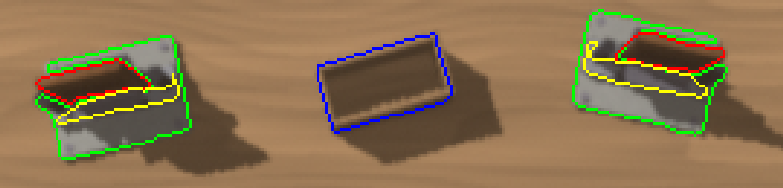

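```bash
cat > fit.py <<'E'
import numpy as np,cv2,pickle
from h import *
from scipy.optimize import minimize
o=pickle.load(open("o.pkl","rb")); S=4
def fill(c,Ps):
    im=np.zeros((384*S,512*S),np.uint8)
    for P in Ps:
        h=cv2.convexHull(((proj(c,P)+.5)*S).astype(np.float32)).reshape(-1,2)
        cv2.fillConvexPoly(im,np.round(h*16).astype(np.int32),1,shift=4)
    return im>0
up=lambda m:cv2.resize(m.astype(np.float32),None,fx=S,fy=S,interpolation=cv2.INTER_LINEAR)>.5
def pick(n,t,x):
    for d in o[n]["m"][t]:
        if d["confidence"]>.5 and d["pixels"][:,x[0]:x[1]].sum()>.9*d["pixels"].sum() : return d["pixels"]
def run(f,s):
    best=None
    for dy in (-8,0,8):
        st=np.array(s,float);st[2]+=dy
        sim=np.vstack([st]+[st+np.eye(len(s))[i]*([.008,.008,6,.01][i]) for i in range(len(s))])
        r=minimize(f,st,method="Nelder-Mead",options=dict(initial_simplex=sim,xatol=1e-4,fatol=.5))
        if best is None or r.fun<best.fun: best=r
    return best
cad={n:up(o[n]["m"]["caddy_in"][0]["pixels"]) for n in o}
def fc(p,ns=("scene","top")):
    return sum((fill(o[n],[box(p[0],p[1],p[2],.056,.112,0,p[3] if len(p)>3 else .076)])^cad[n]).sum() for n in ns)/S/S
for ns in [("scene","top"),("scene",),("top",)]:
    r=run(lambda p:fc(p,ns),[.58,.014,10]); print("caddy",ns,np.round(r.x,4),r.fun)
r=run(fc,[.58,.014,10,.076]); print("caddy z",np.round(r.x,4),r.fun)
for name,rng,s in [("L(+y)",{"scene":(320,390),"top":(120,195)},[.56,.25,10]),("R(-y)",{"scene":(140,205),"top":(310,380)},[.59,-.22,-10])]:
    T={n:up(pick(n,"tablet_1",rng[n])) for n in o}; H={n:up(pick(n,"holder_1",rng[n])) for n in o}; C={n:up(pick(n,"clip_1",rng[n])) for n in o}
    def ft(p,ns=("scene","top")):
        e=0; zt=p[3] if len(p)>3 else .168
        for n in ns:
            c=o[n]
            a=fill(c,[box(*p[:3],.008,.07,.095,zt)]); b=fill(c,[box(*p[:3],.008,.07,.028,zt)])
            e+=(a&~T[n]).sum()+(T[n]&~b&~H[n]&~C[n]).sum()
        return e/S/S
    def fb(p,ns=("scene","top")):
        e=0
        for n in ns:
            c=o[n]; U=T[n]|H[n]|C[n]
            b=fill(c,[box(*p[:3],.09,.12,0,.012)]); 
            v=np.array([[-np.sin(np.radians(p[2])),np.cos(np.radians(p[2]))]])[0]*.048
            b2=fill(c,[box(*p[:3],.09,.12,0,.012),box(*p[:3],.008,.07,.028,.168),box(*p[:3],.02,.07,.02,.081)]+[box(p[0]+k*v[0],p[1]+k*v[1],p[2],.012,.012,0,.089) for k in(-1,1)])
            e+=(b&~U).sum()+(U&~b2).sum()
        return e/S/S
    for ns in [("scene","top"),("scene",),("top",)]:
        r=run(lambda p:ft(p,ns),s); print(name,"tab",ns,np.round(r.x,4),r.fun)
        r=run(lambda p:fb(p,ns),s); print(name,"base",ns,np.round(r.x,4),r.fun)
    r=run(ft,s+[.165]); print(name,"tab z",np.round(r.x,4),r.fun)
    r=run(lambda p:fb(p)+ft(p),s); print(name,"JOINT",np.round(r.x,4),r.fun)
E
python3 fit.py
```

```text
caddy ('scene', 'top') [5.69400e-01 1.28000e-02 1.75036e+01] 171.875
caddy ('scene',) [5.68300e-01 1.15000e-02 1.71435e+01] 68.3125
caddy ('top',) [5.69900e-01 1.50000e-02 1.71043e+01] 61.9375
caddy z [5.69300e-01 1.30000e-02 1.77433e+01 7.58000e-02] 172.4375
L(+y) tab ('scene', 'top') [ 0.5578  0.2553 15.7928] 67.875
L(+y) base ('scene', 'top') [ 0.5562  0.2561 13.9331] 135.5
L(+y) tab ('scene',) [ 0.5591  0.2539 20.1234] 30.0
L(+y) base ('scene',) [ 0.5553  0.255  13.2947] 52.875
L(+y) tab ('top',) [ 0.5571  0.2557 13.2514] 14.375
L(+y) base ('top',) [ 0.5566  0.257  14.4339] 62.9375
L(+y) tab z [ 0.5576  0.255  16.3319  0.1667] 64.3125
L(+y) JOINT [ 0.5569  0.2562 14.2841] 218.75
R(-y) tab ('scene', 'top') [  0.5893  -0.2265 -10.5899] 50.5625
R(-y) base ('scene', 'top') [  0.5894  -0.2268 -12.4377] 186.5625
R(-y) tab ('scene',) [  0.5886  -0.227  -10.4312] 21.4375
R(-y) base ('scene',) [  0.588   -0.2279 -12.4937] 71.75
R(-y) tab ('top',) [ 0.5896 -0.2232 -9.7176] 15.0625
R(-y) base ('top',) [  0.5905  -0.2248 -11.9701] 76.125
R(-y) tab z [  0.5893  -0.2263 -10.3732   0.1684] 50.6875
R(-y) JOINT [  0.5893  -0.2269 -11.6993] 242.25
```

```bash
cat > plan.py <<'E'
import sys,numpy as np,json
from workcell import get_obs
from scipy.spatial.transform import Rotation as R
# usage: plan.py x y z yaw claw n
x,y,z,yaw,claw,n=map(float,sys.argv[1:7]);n=int(n)
o=get_obs();p=np.array(o["ee_pos"]);r0=R.from_euler('xyz',o["tcp_rot"],degrees=True)
print("t",o["time"],"p",np.round(p,4),"rot",np.round(o["tcp_rot"],2),"F",np.round(o["wrist_force"],2),"open",round(o["opening"],4))
r1=R.from_euler('xyz',[180,0,yaw],degrees=True)
dv=(r0.inv()*r1).as_rotvec()
t=np.array([x,y,z]);rows=[]
for i in range(n):
    ri=r0*R.from_rotvec(dv*i/n)
    d=ri.inv().apply((t-p)/n)*100
    rows.append([claw,[round(float(v),2) for v in d],[round(float(v),2) for v in np.degrees(dv/n)]])
print(json.dumps(rows))
E
python3 plan.py 0.557 0.2558 0.235 14.5 0 12
```

```text
t 1.4 p [0.1729 0.5221 0.211 ] rot [-180.      0.     71.68] F [ 0.72  0.02 -0.57] open 0.0853
[[0.0, [-1.1, 3.74, -0.2], [-0.0, 0.0, 4.76]], [0.0, [-0.79, 3.81, -0.2], [-0.0, 0.0, 4.76]], [0.0, [-0.47, 3.87, -0.2], [-0.0, 0.0, 4.76]], [0.0, [-0.14, 3.89, -0.2], [-0.0, 0.0, 4.76]], [0.0, [0.18, 3.89, -0.2], [-0.0, 0.0, 4.76]], [0.0, [0.5, 3.86, -0.2], [-0.0, 0.0, 4.76]], [0.0, [0.82, 3.81, -0.2], [-0.0, 0.0, 4.76]], [0.0, [1.13, 3.73, -0.2], [-0.0, 0.0, 4.76]], [0.0, [1.44, 3.62, -0.2], [-0.0, 0.0, 4.76]], [0.0, [1.74, 3.49, -0.2], [-0.0, 0.0, 4.76]], [0.0, [2.02, 3.33, -0.2], [-0.0, 0.0, 4.76]], [0.0, [2.29, 3.15, -0.2], [-0.0, 0.0, 4.76]]]
```

Call:
{"name": "play_rows", "arguments": {
  "rows": [
    [0, [-1.1, 3.7, -0.2], [0, 0, 4.8]],
    [0, [-0.8, 3.8, -0.2], [0, 0, 4.8]],
    [0, [-0.5, 3.9, -0.2], [0, 0, 4.8]],
    [0, [-0.1, 3.9, -0.2], [0, 0, 4.8]],
    [0, [0.2, 3.9, -0.2], [0, 0, 4.8]],
    [0, [0.5, 3.9, -0.2], [0, 0, 4.8]],
    [0, [0.8, 3.8, -0.2], [0, 0, 4.8]],
    [0, [1.1, 3.7, -0.2], [0, 0, 4.8]],
    [0, [1.4, 3.6, -0.2], [0, 0, 4.8]],
    [0, [1.7, 3.5, -0.2], [0, 0, 4.8]],
    [0, [2.0, 3.3, -0.2], [0, 0, 4.8]],
    [0, [2.3, 3.1, -0.2], [0, 0, 4.8]]
  ],
  "newtons": 60
}}

```text
time: 2.6
ee_pos: [0.5616, 0.241, 0.2355]
tcp_rot: [-179.9, -0.1, 12.3]
wrist_force: [0.1, 0.8, -0.7]
opening: 0.0855
```

```bash
python3 plan.py 0.557 0.2558 0.235 14.5 0 4
```

```text
t 2.6 p [0.5616 0.241  0.2355] rot [-1.7993e+02 -7.0000e-02  1.2290e+01] F [ 0.12  0.78 -0.72] open 0.0855
[[0.0, [-0.03, -0.39, 0.01], [-0.02, -0.02, -0.55]], [0.0, [-0.03, -0.39, 0.01], [-0.02, -0.02, -0.55]], [0.0, [-0.03, -0.39, 0.01], [-0.02, -0.02, -0.55]], [0.0, [-0.02, -0.39, 0.01], [-0.02, -0.02, -0.55]]]
```

Call:
{"name": "play_rows", "arguments": {
  "rows": [
    [0, [0, -0.5, 0], [0, 0, -0.8]],
    [0, [0, -0.5, 0], [0, 0, -0.7]],
    [0, [0, -0.3, 0], [0, 0, -0.5]],
    [0, [0, 0, 0], [0, 0, 0]]
  ]
}}

```text
time: 3.0
ee_pos: [0.5612, 0.2516, 0.2342]
tcp_rot: [-180.0, 0.0, 14.1]
wrist_force: [-0.6, 0.8, -0.7]
opening: 0.0853
```

```bash
python3 plan.py 0.557 0.2558 0.143 14.5 0 5; python3 - <<'E'
from workcell import camera
import cv2
for n in ["scene","top"]:
    c=camera(n); cv2.imwrite(f"pics/{n}2.png",cv2.resize(c["img"][60:260,(280 if n=="scene" else 60):(480 if n=="scene" else 260),::-1],None,fx=3,fy=3,interpolation=cv2.INTER_CUBIC))
E
```

```text
t 3.0 p [0.5612 0.2516 0.2342] rot [-179.97    0.     14.06] F [-0.63  0.78 -0.74] open 0.0853
[[0.0, [-0.06, -0.1, 1.82], [-0.01, 0.0, -0.09]], [0.0, [-0.06, -0.1, 1.82], [-0.01, 0.0, -0.09]], [0.0, [-0.06, -0.1, 1.82], [-0.01, 0.0, -0.09]], [0.0, [-0.06, -0.1, 1.82], [-0.01, 0.0, -0.09]], [0.0, [-0.06, -0.1, 1.82], [-0.01, 0.0, -0.09]]]
```

View pics/scene2.png

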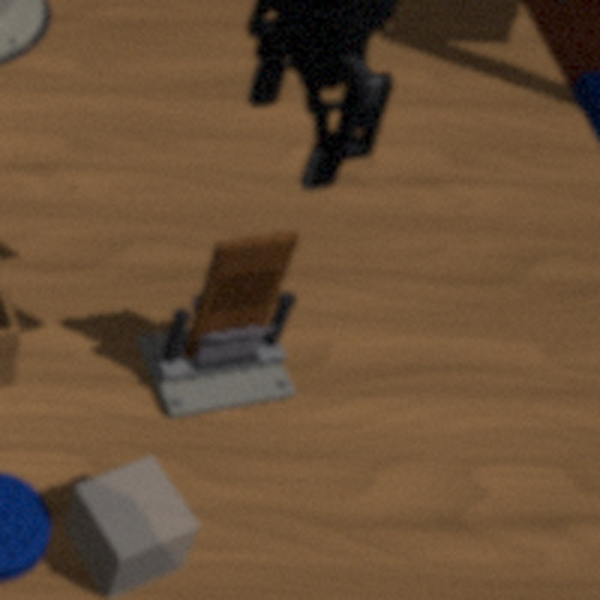

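View pics/top2.png

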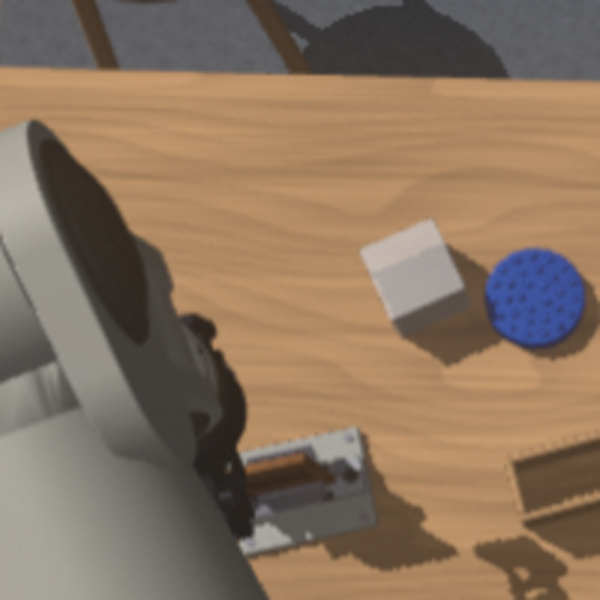

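```bash
python3 - <<'E'
from workcell import camera,get_obs
from h import *
o=get_obs();p=np.array(o["ee_pos"]);M=R.from_euler('xyz',o["tcp_rot"],degrees=True).as_matrix()
for n,x0 in [("scene",280),("top",60)]:
    c=camera(n)
    P=[p+M@np.array(v) for v in [(0,0,0),(.0427,0,-.002),(-.0427,0,-.002)]]+[[.557,.2558,.168]]
    print(n,np.round((proj(c,P)-[x0,60])*3))
print(get_obs()["ee_pos"],get_obs()["time"])
E
```

```text
scene [[274. 179.]
 [299. 217.]
 [252. 140.]
 [258. 239.]]
top [[244. 447.]
 [233. 389.]
 [254. 504.]
 [259. 464.]]
[0.56141014 0.2511298  0.23445457] 3.2
```

```bash
python3 - <<'E'
from workcell import camera,get_obs
from h import *
o=get_obs();p=np.array(o["ee_pos"]);M=R.from_euler('xyz',o["tcp_rot"],degrees=True).as_matrix()
for n,(x0,y0) in {"scene":(330,50),"top":(100,150)}.items():
    c=camera(n); im=np.ascontiguousarray(c["img"][y0:y0+100,x0:x0+100,::-1]); im=cv2.resize(im,None,fx=6,fy=6,interpolation=cv2.INTER_CUBIC)
    im=cv2.convertScaleAbs(im,alpha=2)
    for v,col in [((0,0,0),(0,0,255)),((.0427,0,-.002),(0,255,0)),((-.0427,0,-.002),(0,255,0)),((.0427,0,-.04),(255,255,0)),((-.0427,0,-.04),(255,255,0)),((0,0,-.062),(255,0,255))]:
        q=(proj(c,p+M@np.array(v))[0]-[x0,y0])*6; cv2.circle(im,tuple(int(a) for a in q),4,col,-1)
    cv2.imwrite(f"pics/{n}3.png",im)
E
```

```text
(no output)
```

View pics/scene3.png

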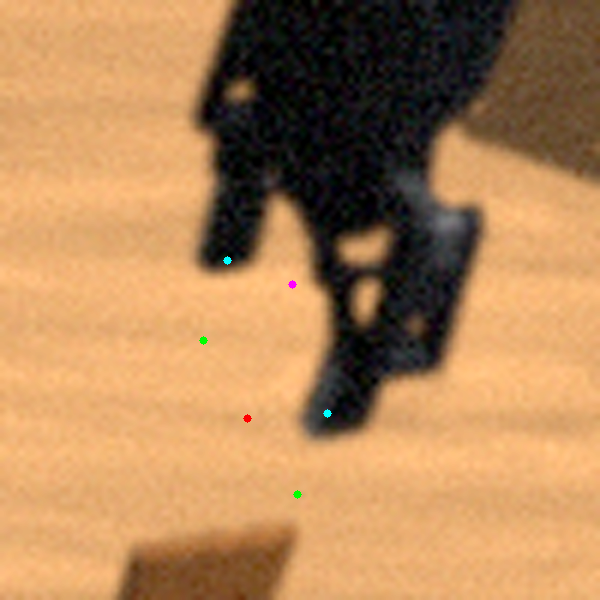

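View pics/top3.png

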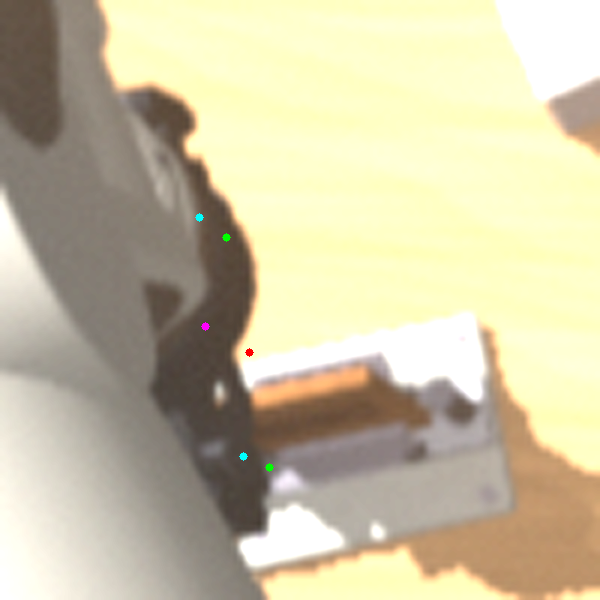

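Call:
{"name": "play_rows", "arguments": {
  "rows": [
    [0, [-0.3, -0.4, 0], [0, 0, -0.4]],
    [0, [0, 0, 2.4], [0, 0, 0]],
    [0, [0, 0, 2.6], [0, 0, 0]],
    [0, [0, 0, 2.4], [0, 0, 0]],
    [0, [0, 0, 1.0], [0, 0, 0]],
    [0, [0, 0, 0], [0, 0, 0]]
  ]
}}

```text
time: 3.9
ee_pos: [0.5567, 0.2555, 0.1495]
tcp_rot: [-179.9, -0.2, 14.5]
wrist_force: [0.2, -0.1, 0.8]
opening: 0.0851
```

```bash
cat > look.py <<'E'
import sys
from workcell import camera,get_obs
from h import *
# look.py tag  scene x0 y0 w  top x0 y0 w
a=sys.argv; o=get_obs();p=np.array(o["ee_pos"]);M=R.from_euler('xyz',o["tcp_rot"],degrees=True).as_matrix()
print(o["time"],np.round(p,4),np.round(o["tcp_rot"],2),round(o["opening"],4),np.round(o["wrist_force"],2))
for n,k in [("scene",2),("top",5)]:
    x0,y0,w=map(int,a[k:k+3])
    if w==0: continue
    c=camera(n); im=np.ascontiguousarray(c["img"][y0:y0+w,x0:x0+w,::-1]); s=600/w; im=cv2.resize(im,(600,600),interpolation=cv2.INTER_CUBIC)
    im=cv2.convertScaleAbs(im,alpha=1.8)
    h=o["opening"]/2; b=.013*min(1,o["opening"]/.085)
    for v,col in [((0,0,0),(0,0,255)),((h,0,.011-b),(0,255,0)),((-h,0,.011-b),(0,255,0)),((0,0,-.062),(255,0,255))]:
        q=(proj(c,p+M@np.array(v))[0]+.5-[x0,y0])*s; cv2.circle(im,tuple(int(t) for t in q),3,col,-1)
    cv2.imwrite(f"pics/{n}_{a[1]}.png",im)
E
python3 look.py a 320 80 120 100 150 100
```

```text
3.9 [0.5567 0.2555 0.1495] [-179.93   -0.2    14.51] 0.0851 [ 0.17 -0.08  0.78]
```

View pics/scene_a.png

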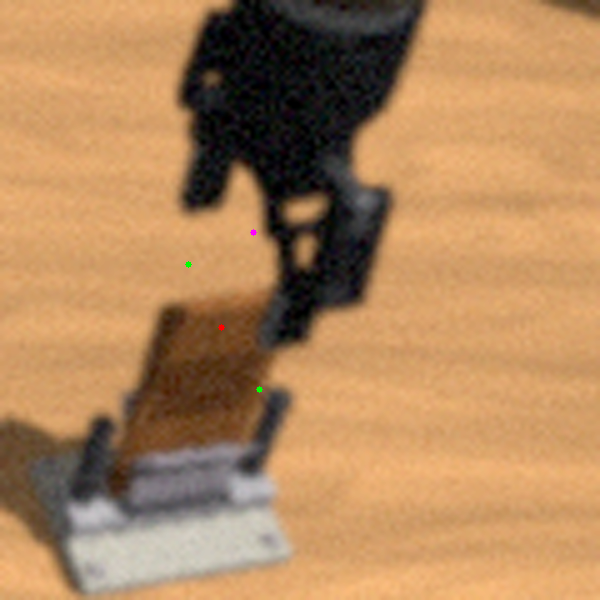

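View pics/top_a.png

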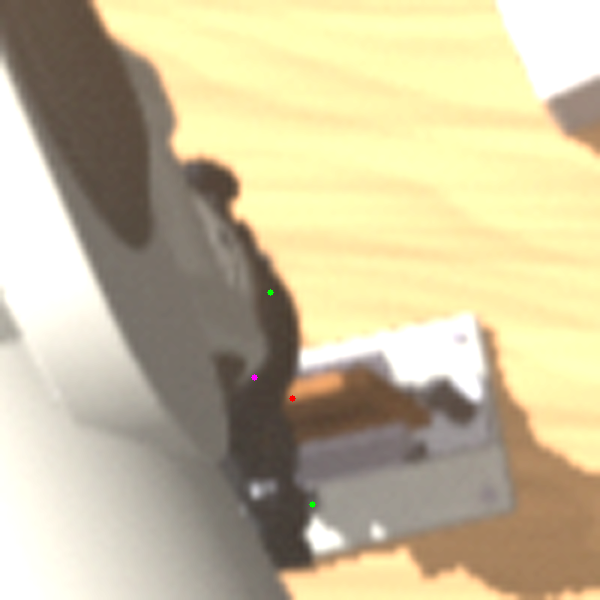

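```bash
python3 - <<'E'
import pickle
from h import *
o=pickle.load(open("o.pkl","rb"))
p=np.array([.5567,.2555,.1495])
for n in o:
    J=np.array([proj(o[n],p+.01*np.eye(3)[i])[0]-proj(o[n],p)[0] for i in range(3)]).T
    print(n,"px per cm x,y,z\n",np.round(J,2))
E
```

```text
scene px per cm x,y,z
 [[ 0.65  4.11  1.  ]
 [ 3.01  0.14 -2.93]]
top px per cm x,y,z
 [[ 0.26 -4.3  -0.97]
 [-4.24 -0.08 -0.55]]
```

Call:
{"name": "play_rows", "arguments": {
  "rows": [
    [0, [0, 0, 1.0], [0, 0, 0]],
    [0, [0, 0, 1.5], [0, 0, 0]],
    [0, [0, 0, 0.5], [0, 0, 0]],
    [0, [0, 0, 0], [0, 0, 0]]
  ]
}}

```text
time: 4.4
ee_pos: [0.5588, 0.2564, 0.1217]
tcp_rot: [-179.9, -0.6, 14.5]
wrist_force: [-0.3, -1.0, -0.2]
opening: 0.0852
```

```bash
python3 look.py b 320 80 120 100 150 100
```

```text
4.4 [0.5588 0.2564 0.1217] [-179.86   -0.56   14.5 ] 0.0852 [-0.25 -1.01 -0.24]
```

View pics/scene_b.png

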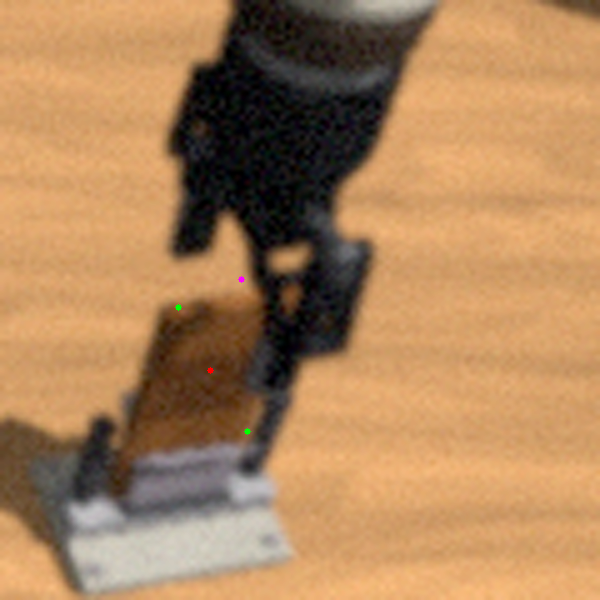

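View pics/top_b.png

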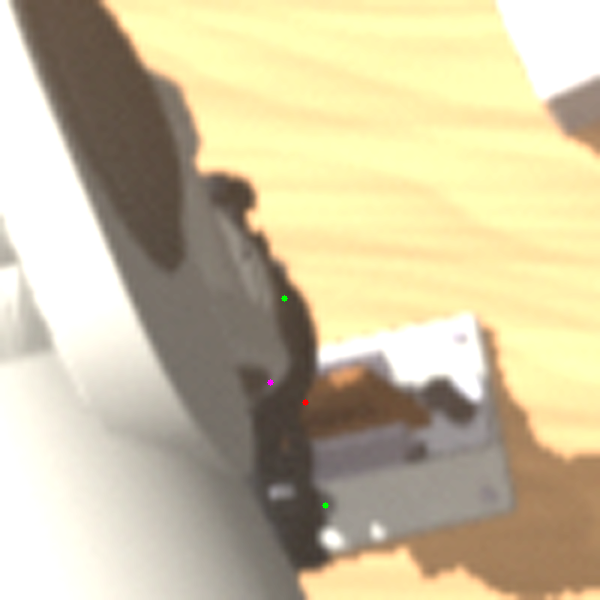

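```bash
python3 plan.py 0.557 0.2558 0.119 14.5 0 1
```

```text
t 4.5 p [0.559  0.2565 0.1224] rot [-179.86   -0.6    14.5 ] F [-0.65 -0.54  0.  ] open 0.0857
[[0.0, [-0.22, 0.02, 0.34], [-0.14, -0.6, 0.0]]]
```

Call:
{"name": "play_rows", "arguments": {
  "rows": [
    [0, [-0.2, 0, 0.3], [-0.1, -0.6, 0]],
    [0.3, [0, 0, 0], [0, 0, 0]],
    [0.6, [0, 0, 0], [0, 0, 0]]
  ]
}}

```text
time: 4.8
ee_pos: [0.5573, 0.2562, 0.1202]
tcp_rot: [-180.0, -0.0, 14.5]
wrist_force: [0.9, -0.3, -0.1]
opening: 0.0591
```

```bash
python3 plan.py 0.557 0.2558 0.119 14.5 0 1
```

```text
t 4.8 p [0.5573 0.2562 0.1202] rot [-1.7995e+02 -2.0000e-02  1.4500e+01] F [ 0.91 -0.34 -0.09] open 0.0591
[[0.0, [-0.04, 0.03, 0.12], [-0.05, -0.02, 0.0]]]
```

Close slowly at low force.

Call:
{"name": "play_rows", "arguments": {
  "rows": [
    [0.8, [0, 0, 0], [0, 0, 0]],
    [0.9, [0, 0, 0], [0, 0, 0]],
    [1, [0, 0, 0], [0, 0, 0]],
    [1, [0, 0, 0], [0, 0, 0]],
    [1, [0, 0, 0], [0, 0, 0]],
    [1, [0, 0, 0], [0, 0, 0]]
  ],
  "newtons": 30
}}

```text
time: 5.4
ee_pos: [0.5576, 0.2562, 0.1206]
tcp_rot: [-179.9, -0.1, 14.5]
wrist_force: [0.1, -0.7, -0.1]
opening: 0.0076
```

```bash
python3 look.py c 320 80 120 100 150 100
```

```text
5.4 [0.5576 0.2562 0.1206] [-1.7994e+02 -6.0000e-02  1.4470e+01] 0.0076 [ 0.13 -0.72 -0.12]
```

View pics/scene_c.png

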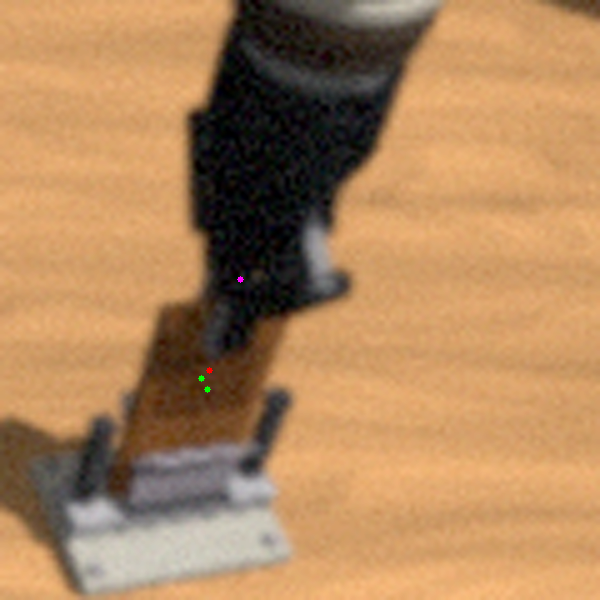

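View pics/top_c.png

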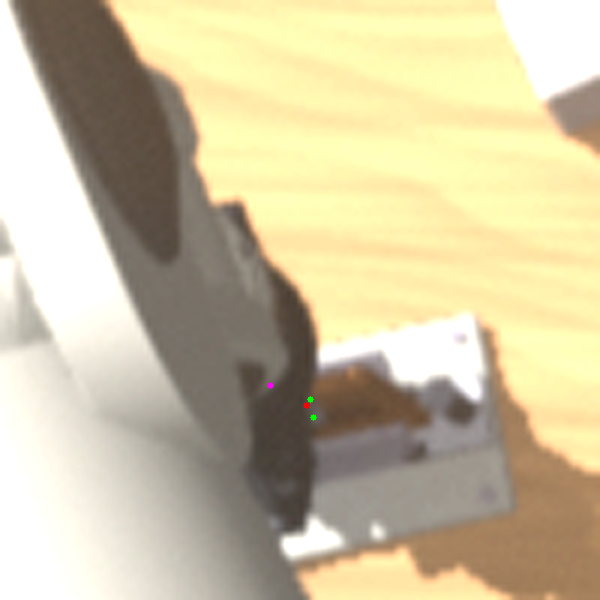

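Call:
{"name": "play_rows", "arguments": {
  "rows": [
    [1, [0, 0, 0], [0, 0, 0]],
    [1, [0, 0, -0.3], [0, 0, 0]],
    [1, [0, 0, -0.3], [0, 0, 0]],
    [1, [0, 0, -0.3], [0, 0, 0]]
  ],
  "newtons": 60
}}

```text
time: 5.9
ee_pos: [0.5571, 0.256, 0.1288]
tcp_rot: [-180.0, 0.1, 14.5]
wrist_force: [0.9, 0.6, -3.7]
opening: 0.0069
```

Call:
{"name": "play_rows", "arguments": {
  "rows": [
    [1, [0, 0, -0.3], [0, 0, 0]],
    [1, [0, 0, -0.3], [0, 0, 0]]
  ]
}}

```text
time: 6.1
ee_pos: [0.557, 0.2559, 0.1351]
tcp_rot: [-180.0, 0.1, 14.5]
wrist_force: [0.1, 0.1, -3.8]
opening: 0.0073
```

Call:
{"name": "play_rows", "arguments": {
  "rows": [
    [1, [0, 0, -0.3], [0, 0, 0]],
    [1, [0, 0, 0], [0, 0, 0]]
  ]
}}

```text
time: 6.3
ee_pos: [0.5572, 0.256, 0.139]
tcp_rot: [-180.0, 0.1, 14.5]
wrist_force: [0.1, -0.7, -3.6]
opening: 0.0071
```

```bash
python3 look.py d 320 80 120 100 150 100
```

```text
6.3 [0.5572 0.256  0.139 ] [-1.7997e+02  6.0000e-02  1.4470e+01] 0.0071 [ 0.12 -0.65 -3.64]
```

View pics/scene_d.png

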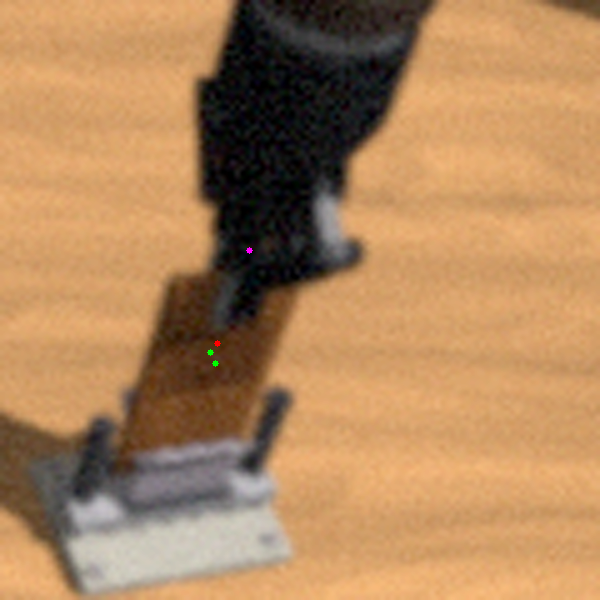

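Call:
{"name": "play_rows", "arguments": {
  "rows": [
    [1, [0, 0, 0.4], [0, 0, 0]],
    [1, [0, 0, 0.4], [0, 0, 0]],
    [1, [0, 0, 0.4], [0, 0, 0]],
    [1, [0, 0, 0.4], [0, 0, 0]]
  ]
}}

```text
time: 6.8
ee_pos: [0.5579, 0.2563, 0.1235]
tcp_rot: [-179.9, -0.1, 14.5]
wrist_force: [-0.4, -0.9, 2.4]
opening: 0.0067
```

```bash
python3 plan.py 0.5572 0.256 0.1206 14.5 1 1
```

```text
t 6.8 p [0.5579 0.2563 0.1235] rot [-1.7993e+02 -1.3000e-01  1.4460e+01] F [-0.39 -0.91  2.37] open 0.0067
[[1.0, [-0.08, 0.01, 0.29], [-0.07, -0.13, -0.04]]]
```

Call:
{"name": "play_rows", "arguments": {
  "rows": [
    [1, [0, 0, 0.2], [0, 0, 0]],
    [1, [0, 0, 0.1], [0, 0, 0]]
  ]
}}

```text
time: 7.0
ee_pos: [0.5579, 0.2563, 0.1202]
tcp_rot: [-179.9, -0.2, 14.5]
wrist_force: [-0.2, 0.1, 9.9]
opening: 0.0067
```

Call:
{"name": "play_rows", "arguments": {
  "rows": [
    [1, [0, 0, -0.1], [0, 0, 0]],
    [0, [0, 0, 0], [0, 0, 0]],
    [0, [0, 0, 0], [0, 0, 0]],
    [0, [0, 0, 0], [0, 0, 0]],
    [0, [0, 0, 0], [0, 0, 0]],
    [0, [0, 0, -1.5], [0, 0, 0]],
    [0, [0, 0, -2.8], [0, 0, 0]],
    [0, [0, 0, -3], [0, 0, 0]],
    [0, [0, 0, -3], [0, 0, 0]],
    [0, [0, 0, 0], [0, 0, 0]]
  ]
}}

```text
time: 8.0
ee_pos: [0.5564, 0.2557, 0.23]
tcp_rot: [-180.0, -0.0, 14.5]
wrist_force: [0.8, 0.2, 0.5]
opening: 0.0857
```

```bash
python3 look.py e 300 60 140 100 150 100; python3 plan.py 0.5893 -0.2266 0.235 -11.5 0 12
```

```text
8.0 [0.5564 0.2557 0.23  ] [-1.7995e+02 -2.0000e-02  1.4510e+01] 0.0857 [0.77 0.17 0.46]
t 8.1 p [0.5558 0.2554 0.2261] rot [-179.99    0.22   14.51] F [-0.91 -0.46 -0.03] open 0.0855
[[0.0, [-0.74, 3.96, -0.07], [0.0, 0.02, 2.17]], [0.0, [-0.59, 3.98, -0.07], [0.0, 0.02, 2.17]], [0.0, [-0.44, 4.0, -0.07], [0.0, 0.02, 2.17]], [0.0, [-0.28, 4.02, -0.07], [0.0, 0.02, 2.17]], [0.0, [-0.13, 4.02, -0.07], [0.0, 0.02, 2.17]], [0.0, [0.02, 4.03, -0.07], [0.0, 0.02, 2.17]], [0.0, [0.17, 4.02, -0.07], [0.0, 0.02, 2.17]], [0.0, [0.33, 4.01, -0.07], [0.0, 0.02, 2.17]], [0.0, [0.48, 4.0, -0.07], [0.0, 0.02, 2.17]], [0.0, [0.63, 3.98, -0.07], [0.0, 0.02, 2.17]], [0.0, [0.78, 3.95, -0.07], [0.0, 0.02, 2.17]], [0.0, [0.93, 3.92, -0.07], [0.0, 0.02, 2.17]]]
```

View pics/scene_e.png

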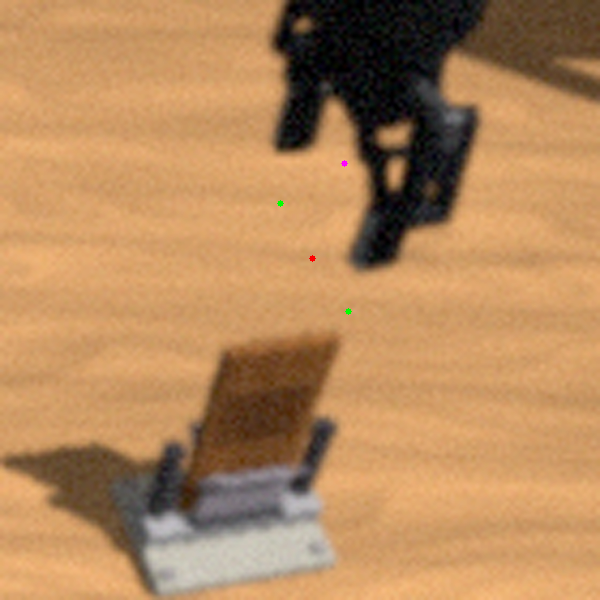

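Call:
{"name": "play_rows", "arguments": {
  "rows": [
    [0, [-0.7, 3.9, -0.3], [0, 0, 2.2]],
    [0, [-0.6, 4.0, -0.2], [0, 0, 2.2]],
    [0, [-0.4, 4.0, -0.1], [0, 0, 2.2]],
    [0, [-0.3, 4.0, -0.1], [0, 0, 2.2]],
    [0, [-0.1, 4.0, -0.1], [0, 0, 2.2]],
    [0, [0, 4.0, -0.1], [0, 0, 2.2]],
    [0, [0.2, 4.0, -0.1], [0, 0, 2.2]],
    [0, [0.3, 4.0, -0.1], [0, 0, 2.2]],
    [0, [0.5, 4.0, -0.1], [0, 0, 2.2]],
    [0, [0.6, 3.5, -0.1], [0, 0, 2.0]],
    [0, [0.6, 2.5, -0.1], [0, 0, 1.5]],
    [0, [0.4, 1.5, 0], [0, 0, 0.8]]
  ]
}}

```text
time: 9.3
ee_pos: [0.5815, -0.1954, 0.2279]
tcp_rot: [179.8, 1.3, -10.3]
wrist_force: [0.4, 0.1, -0.7]
opening: 0.0853
```

```bash
python3 plan.py 0.5893 -0.2266 0.225 -11.5 0 3
```

```text
t 9.3 p [ 0.5815 -0.1954  0.2279] rot [179.75   1.28 -10.26] F [ 0.39  0.12 -0.67] open 0.0853
[[0.0, [0.44, 0.98, 0.09], [0.09, 0.43, 0.41]], [0.0, [0.45, 0.97, 0.09], [0.09, 0.43, 0.41]], [0.0, [0.46, 0.97, 0.1], [0.09, 0.43, 0.41]]]
```

Call:
{"name": "play_rows", "arguments": {
  "rows": [
    [0, [0.5, 1.0, 0], [0.1, 0.4, 0.4]],
    [0, [0.5, 1.0, 0], [0.1, 0.4, 0.4]],
    [0, [0.3, 0.7, 0], [0.1, 0.4, 0.3]],
    [0, [0, 0, 0], [0, 0, 0]]
  ]
}}

```text
time: 9.7
ee_pos: [0.5897, -0.2259, 0.2257]
tcp_rot: [-179.9, 0.2, -11.4]
wrist_force: [-0.8, 0.1, 0.8]
opening: 0.0858
```

```bash
python3 plan.py 0.5893 -0.2266 0.225 -11.5 0 1
```

```text
t 9.7 p [ 0.5897 -0.2259  0.2257] rot [-1.7989e+02  1.5000e-01 -1.1400e+01] F [-0.83  0.1   0.8 ] open 0.0858
[[0.0, [-0.02, 0.08, 0.07], [-0.11, 0.15, 0.1]]]
```

Down about 105 mm to 0.12, keeping z motion moderate.

Call:
{"name": "play_rows", "arguments": {
  "rows": [
    [0, [0, 0, 2], [0, 0, 0]],
    [0, [0, 0, 2.5], [0, 0, 0]],
    [0, [0, 0, 2.5], [0, 0, 0]],
    [0, [0, 0, 1.5], [0, 0, 0]],
    [0, [0, 0, 1.0], [0, 0, 0]],
    [0, [0, 0, 0], [0, 0, 0]]
  ]
}}

```text
time: 10.3
ee_pos: [0.5908, -0.2209, 0.1295]
tcp_rot: [-179.9, -0.1, -11.0]
wrist_force: [-0.3, -0.1, 0.1]
opening: 0.0853
```

```bash
python3 plan.py 0.5893 -0.2266 0.12 -11.5 0 1;python3 look.py f 100 80 120 300 150 100
```

```text
t 10.3 p [ 0.5908 -0.2209  0.1295] rot [-1.7985e+02 -6.0000e-02 -1.1040e+01] F [-0.31 -0.07  0.14] open 0.0853
[[0.0, [-0.04, 0.59, 0.95], [-0.15, -0.06, 0.46]]]
10.3 [ 0.5908 -0.2209  0.1295] [-1.7985e+02 -6.0000e-02 -1.1040e+01] 0.0853 [-0.31 -0.07  0.14]
```

View pics/scene_f.png

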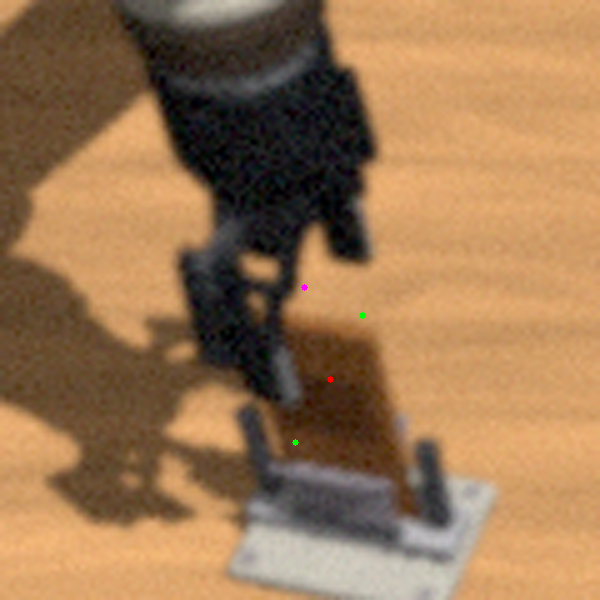

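Call:
{"name": "play_rows", "arguments": {
  "rows": [
    [0, [0, 0.5, 0.5], [-0.1, 0, 0.4]],
    [0.3, [0, 0.1, 0.4], [0, 0, 0]],
    [0.6, [0, 0, 0], [0, 0, 0]]
  ],
  "newtons": 30
}}

```text
time: 10.7
ee_pos: [0.5914, -0.2281, 0.1244]
tcp_rot: [180.0, -0.4, -11.5]
wrist_force: [-0.5, -0.3, -0.2]
opening: 0.0593
```

```bash
python3 plan.py 0.5893 -0.2266 0.12 -11.5 0 1
```

```text
t 10.7 p [ 0.5914 -0.2281  0.1244] rot [179.97  -0.42 -11.47] F [-0.5  -0.27 -0.15] open 0.0593
[[0.0, [-0.24, -0.1, 0.44], [0.03, -0.42, 0.03]]]
```

Call:
{"name": "play_rows", "arguments": {
  "rows": [
    [0.6, [-0.2, -0.1, 0.3], [0, -0.4, 0]],
    [0.8, [0, 0, 0], [0, 0, 0]],
    [1, [0, 0, 0], [0, 0, 0]],
    [1, [0, 0, 0], [0, 0, 0]],
    [1, [0, 0, 0], [0, 0, 0]],
    [1, [0, 0, 0], [0, 0, 0]]
  ],
  "newtons": 30
}}

```text
time: 11.3
ee_pos: [0.5902, -0.227, 0.1218]
tcp_rot: [180.0, -0.1, -11.5]
wrist_force: [0.8, 0.2, -0.6]
opening: 0.0074
```

Call:
{"name": "play_rows", "arguments": {
  "rows": [
    [1, [0, 0, 0], [0, 0, 0]],
    [1, [0, 0, -0.3], [0, 0, 0]],
    [1, [0, 0, -0.3], [0, 0, 0]],
    [1, [0, 0, -0.3], [0, 0, 0]]
  ],
  "newtons": 60
}}

```text
time: 11.7
ee_pos: [0.5899, -0.2269, 0.1301]
tcp_rot: [180.0, 0.0, -11.5]
wrist_force: [1.8, -1.8, -5.5]
opening: 0.0068
```

Call:
{"name": "play_rows", "arguments": {
  "rows": [
    [1, [0, 0, -0.3], [0, 0, 0]],
    [1, [0, 0, -0.3], [0, 0, 0]]
  ]
}}

```text
time: 11.9
ee_pos: [0.5899, -0.2269, 0.1357]
tcp_rot: [180.0, 0.1, -11.5]
wrist_force: [2.5, -1.2, -7.9]
opening: 0.0069
```

Call:
{"name": "play_rows", "arguments": {
  "rows": [
    [1, [0, 0, -0.3], [0, 0, 0]],
    [1, [0, 0, 0], [0, 0, 0]]
  ]
}}

```text
time: 12.1
ee_pos: [0.5898, -0.2269, 0.1385]
tcp_rot: [180.0, 0.1, -11.5]
wrist_force: [2.2, -1.0, -8.9]
opening: 0.0064
```

```bash
python3 look.py g 100 80 120 300 150 0
```

```text
12.1 [ 0.5898 -0.2269  0.1385] [ 1.800e+02  1.100e-01 -1.151e+01] 0.0064 [ 2.15 -0.97 -8.91]
```

View pics/scene_g.png

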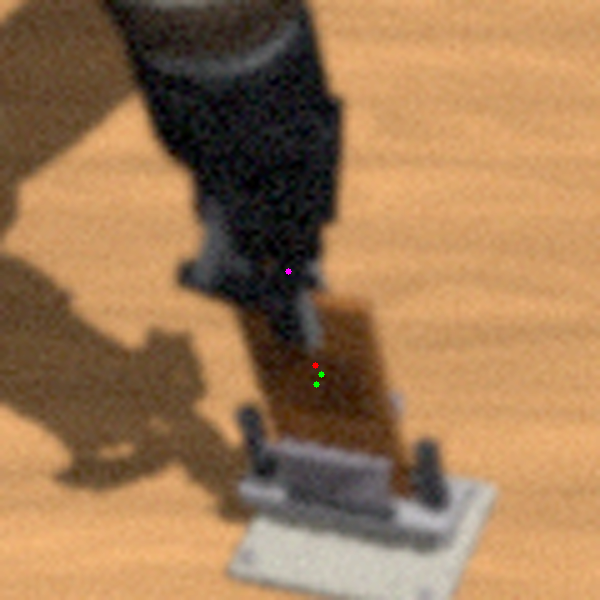

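Call:
{"name": "play_rows", "arguments": {
  "rows": [
    [1, [0, 0, 0.4], [0, 0, 0]],
    [1, [0, 0, 0.4], [0, 0, 0]],
    [1, [0, 0, 0.4], [0, 0, 0]],
    [1, [0, 0, 0.4], [0, 0, 0]],
    [1, [0, 0, 0.1], [0, 0, 0]]
  ]
}}

```text
time: 12.65
ee_pos: [0.5902, -0.227, 0.1216]
tcp_rot: [180.0, -0.0, -11.5]
wrist_force: [0.7, 0.1, 3.6]
opening: 0.0068
```

Call:
{"name": "play_rows", "arguments": {
  "rows": [
    [0, [0, 0, 0], [0, 0, 0]],
    [0, [0, 0, 0], [0, 0, 0]],
    [0, [0, 0, 0], [0, 0, 0]],
    [0, [0, 0, 0], [0, 0, 0]],
    [0, [0, 0, -1.5], [0, 0, 0]],
    [0, [0, 0, -2.8], [0, 0, 0]],
    [0, [0, 0, -3], [0, 0, 0]],
    [0, [0, 0, -3], [0, 0, 0]],
    [0, [0, 0, 0], [0, 0, 0]]
  ]
}}

```text
time: 13.55
ee_pos: [0.5886, -0.2264, 0.2283]
tcp_rot: [-180.0, 0.1, -11.5]
wrist_force: [0.2, -0.4, 1.6]
opening: 0.0852
```

```bash
python3 look.py h 80 60 140 300 150 0; python3 plan.py 0.5572 0.256 0.23 14.5 0 12
```

```text
13.55 [ 0.5886 -0.2264  0.2283] [-1.800e+02  1.300e-01 -1.148e+01] 0.0852 [ 0.16 -0.45  1.64]
t 13.6 p [ 0.5883 -0.2262  0.2261] rot [-179.98    0.27  -11.49] F [-0.39  0.17 -0.73] open 0.0854
[[0.0, [-1.05, -3.89, -0.03], [-0.01, 0.02, -2.17]], [0.0, [-0.91, -3.92, -0.03], [-0.01, 0.02, -2.17]], [0.0, [-0.76, -3.96, -0.03], [-0.01, 0.02, -2.17]], [0.0, [-0.61, -3.98, -0.03], [-0.01, 0.02, -2.17]], [0.0, [-0.46, -4.0, -0.03], [-0.01, 0.02, -2.17]], [0.0, [-0.31, -4.02, -0.03], [-0.01, 0.02, -2.17]], [0.0, [-0.15, -4.02, -0.03], [-0.01, 0.02, -2.17]], [0.0, [-0.0, -4.03, -0.03], [-0.01, 0.02, -2.17]], [0.0, [0.15, -4.02, -0.03], [-0.01, 0.02, -2.17]], [0.0, [0.3, -4.02, -0.03], [-0.01, 0.02, -2.17]], [0.0, [0.45, -4.0, -0.03], [-0.01, 0.02, -2.17]], [0.0, [0.61, -3.98, -0.03], [-0.01, 0.02, -2.17]]]
```

View pics/scene_h.png

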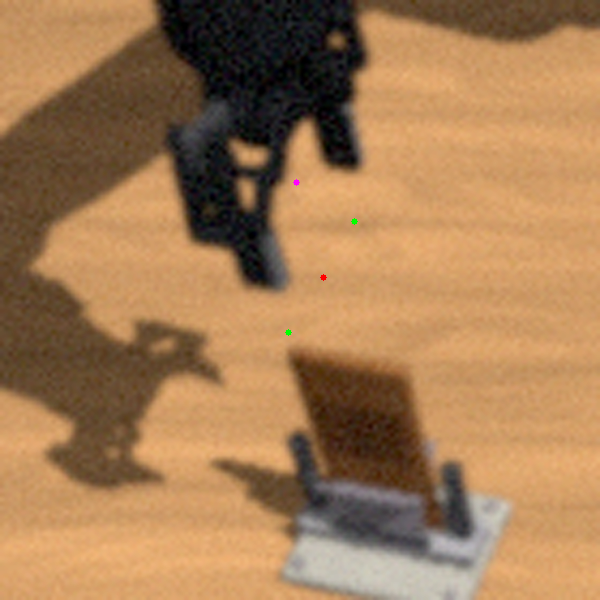

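Seated and released. Go back to the +y tablet.

Call:
{"name": "play_rows", "arguments": {
  "rows": [
    [0, [-1.0, -3.9, -0.2], [0, 0, -2.2]],
    [0, [-0.9, -3.9, -0.1], [0, 0, -2.2]],
    [0, [-0.8, -4.0, -0.1], [0, 0, -2.2]],
    [0, [-0.6, -4.0, -0.1], [0, 0, -2.2]],
    [0, [-0.5, -4.0, -0.1], [0, 0, -2.2]],
    [0, [-0.3, -4.0, -0.1], [0, 0, -2.2]],
    [0, [-0.1, -4.0, -0.1], [0, 0, -2.2]],
    [0, [0, -4.0, -0.1], [0, 0, -2.2]],
    [0, [0.1, -4.0, 0], [0, 0, -2.2]],
    [0, [0.3, -4.0, 0], [0, 0, -2.2]],
    [0, [0.4, -3.0, 0], [0, 0, -1.8]],
    [0, [0.4, -2.0, 0], [0, 0, -1.0]]
  ]
}}

```text
time: 14.8
ee_pos: [0.5518, 0.2391, 0.2204]
tcp_rot: [-179.7, 1.2, 14.0]
wrist_force: [-0.7, -0.3, 0.3]
opening: 0.0856
```

```bash
python3 plan.py 0.5572 0.256 0.225 14.5 0 3
```

```text
t 14.8 p [0.5518 0.2391 0.2204] rot [-179.71    1.22   14.  ] F [-0.65 -0.28  0.29] open 0.0856
[[0.0, [0.31, -0.5, -0.16], [-0.1, 0.41, -0.17]], [0.0, [0.31, -0.5, -0.16], [-0.1, 0.41, -0.17]], [0.0, [0.31, -0.5, -0.15], [-0.1, 0.41, -0.17]]]
```

Call:
{"name": "play_rows", "arguments": {
  "rows": [
    [0, [0.3, -0.5, 0], [-0.1, 0.4, -0.2]],
    [0, [0.3, -0.5, 0], [-0.1, 0.4, -0.2]],
    [0, [0.2, -0.3, 0], [0, 0.3, 0]],
    [0, [0, 0, 0], [0, 0, 0]]
  ]
}}

```text
time: 15.2
ee_pos: [0.5556, 0.2554, 0.2166]
tcp_rot: [-180.0, 0.3, 14.5]
wrist_force: [0.2, 0.2, -0.5]
opening: 0.0852
```

```bash
python3 plan.py 0.5572 0.256 0.12 14.5 0 5
```

```text
t 15.2 p [0.5556 0.2554 0.2166] rot [-179.98    0.31   14.54] F [ 0.16  0.17 -0.45] open 0.0852
[[0.0, [0.04, -0.0, 1.93], [-0.0, 0.06, 0.01]], [0.0, [0.04, -0.0, 1.93], [-0.0, 0.06, 0.01]], [0.0, [0.04, -0.0, 1.93], [-0.0, 0.06, 0.01]], [0.0, [0.04, -0.0, 1.93], [-0.0, 0.06, 0.01]], [0.0, [0.04, -0.0, 1.93], [-0.0, 0.06, 0.01]]]
```

Call:
{"name": "play_rows", "arguments": {
  "rows": [
    [0, [0.1, 0, 1.8], [0, 0, 0]],
    [0, [0, 0, 2.4], [0, 0, 0]],
    [0, [0, 0, 2.4], [0, 0, 0]],
    [0, [0, 0, 1.5], [0, 0, 0]],
    [0, [0, 0, 0.8], [0, 0, 0]],
    [0, [0, 0, 0.1], [0, 0, 0]]
  ]
}}

```text
time: 15.8
ee_pos: [0.558, 0.2501, 0.1253]
tcp_rot: [-180.0, 0.1, 14.1]
wrist_force: [0.1, 0.9, 0.2]
opening: 0.0857
```

```bash
python3 plan.py 0.5572 0.256 0.12 14.5 0 1
```

```text
t 15.8 p [0.558  0.2501 0.1253] rot [-1.7999e+02  1.1000e-01  1.4070e+01] F [0.06 0.86 0.17] open 0.0857
[[0.0, [0.07, -0.6, 0.53], [-0.01, 0.11, -0.43]]]
```

Call:
{"name": "play_rows", "arguments": {
  "rows": [
    [0, [0.1, -0.5, 0.3], [0, 0, -0.4]],
    [0.3, [0, 0, 0.1], [0, 0, 0]],
    [0.5, [0, 0, 0], [0, 0, 0]]
  ],
  "newtons": 30
}}

```text
time: 16.1
ee_pos: [0.5587, 0.2552, 0.1231]
tcp_rot: [-180.0, -0.0, 14.4]
wrist_force: [-0.0, -0.6, 0.0]
opening: 0.0594
```

```bash
python3 plan.py 0.5572 0.256 0.12 14.5 0 1
```

```text
t 16.1 p [0.5587 0.2552 0.1231] rot [-1.7997e+02 -4.0000e-02  1.4440e+01] F [-0.02 -0.58  0.04] open 0.0594
[[0.0, [-0.12, -0.12, 0.31], [-0.03, -0.04, -0.06]]]
```

Call:
{"name": "play_rows", "arguments": {
  "rows": [
    [0.6, [-0.1, -0.1, 0.2], [0, 0, 0]],
    [0.8, [0, 0, 0], [0, 0, 0]],
    [1, [0, 0, 0], [0, 0, 0]],
    [1, [0, 0, 0], [0, 0, 0]],
    [1, [0, 0, 0], [0, 0, 0]],
    [1, [0, 0, 0], [0, 0, 0]]
  ],
  "newtons": 30
}}

```text
time: 16.7
ee_pos: [0.5578, 0.2564, 0.1224]
tcp_rot: [-179.9, -0.1, 14.4]
wrist_force: [-0.3, 0.1, -0.1]
opening: 0.0068
```

```bash
python3 plan.py 0.5572 0.256 0.12 14.5 0 1
```

```text
t 16.7 p [0.5578 0.2564 0.1224] rot [-1.7995e+02 -1.5000e-01  1.4440e+01] F [-0.32  0.14 -0.07] open 0.0068
[[0.0, [-0.07, 0.03, 0.24], [-0.05, -0.15, -0.06]]]
```

Call:
{"name": "play_rows", "arguments": {
  "rows": [
    [1, [0, 0, 0], [0, 0, 0]],
    [1, [0, 0, -0.5], [0, 0, 0]],
    [1, [0, 0, -1], [0, 0, 0]],
    [1, [0, 0, -1], [0, 0, 0]],
    [1, [0, 0, -1], [0, 0, 0]],
    [1, [0, 0, -1], [0, 0, 0]],
    [1, [0, 0, -1], [0, 0, 0]],
    [1, [0, 0, -1], [0, 0, 0]]
  ],
  "newtons": 60
}}

```text
time: 17.5
ee_pos: [0.5573, 0.2561, 0.1922]
tcp_rot: [-180.0, -0.1, 14.5]
wrist_force: [0.5, 0.2, -0.5]
opening: 0.0068
```

```bash
python3 look.py i 300 60 140 100 150 0
```

```text
17.5 [0.5573 0.2561 0.1922] [-1.7996e+02 -7.0000e-02  1.4450e+01] 0.0068 [ 0.48  0.15 -0.53]
```

View pics/scene_i.png

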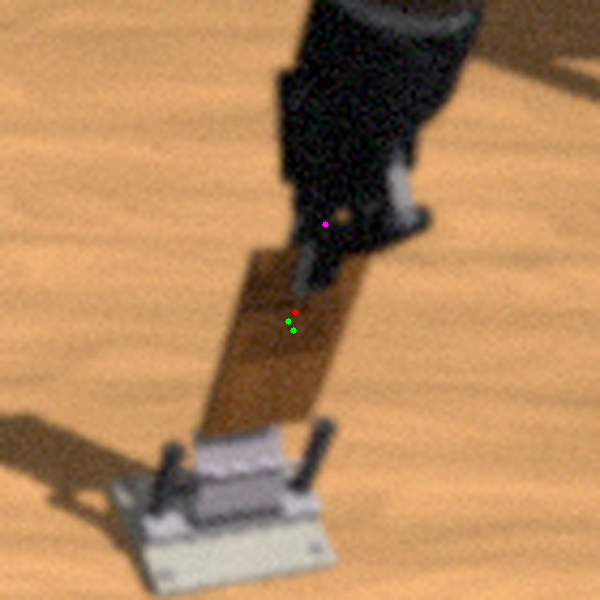

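Call:
{"name": "play_rows", "arguments": {
  "rows": [
    [1, [0, 0, -1.5], [0, 0, 0]],
    [1, [0, 0, -2], [0, 0, 0]],
    [1, [0, 0, -1], [0, 0, 0]]
  ]
}}

```text
time: 17.85
ee_pos: [0.5574, 0.2561, 0.241]
tcp_rot: [-179.9, -0.2, 14.5]
wrist_force: [-0.8, 0.3, -0.3]
opening: 0.0068
```

```bash
python3 plan.py 0.5693 0.013 0.235 17.4 1 8
```

```text
t 17.85 p [0.5574 0.2561 0.241 ] rot [-179.94   -0.2    14.46] F [-0.76  0.33 -0.27] open 0.0068
[[1.0, [-0.61, 2.98, 0.07], [-0.01, -0.02, -0.37]], [1.0, [-0.63, 2.98, 0.07], [-0.01, -0.02, -0.37]], [1.0, [-0.65, 2.97, 0.07], [-0.01, -0.02, -0.37]], [1.0, [-0.67, 2.97, 0.07], [-0.01, -0.02, -0.37]], [1.0, [-0.69, 2.96, 0.07], [-0.01, -0.02, -0.37]], [1.0, [-0.71, 2.96, 0.07], [-0.01, -0.02, -0.37]], [1.0, [-0.73, 2.95, 0.07], [-0.01, -0.02, -0.37]], [1.0, [-0.75, 2.95, 0.07], [-0.01, -0.02, -0.37]]]
```

Call:
{"name": "play_rows", "arguments": {
  "rows": [
    [1, [-0.4, 1.5, 0], [0, 0, -0.2]],
    [1, [-0.6, 3.0, 0], [0, 0, -0.4]],
    [1, [-0.6, 3.0, 0], [0, 0, -0.4]],
    [1, [-0.7, 3.0, 0], [0, 0, -0.4]],
    [1, [-0.7, 3.0, 0], [0, 0, -0.4]],
    [1, [-0.7, 3.0, 0], [0, 0, -0.4]],
    [1, [-0.7, 3.0, 0], [0, 0, -0.4]],
    [1, [-0.5, 2.0, 0], [0, 0, -0.2]],
    [1, [-0.3, 1.0, 0], [0, 0, -0.1]],
    [1, [0, 0, 0], [0, 0, 0]]
  ]
}}

```text
time: 18.85
ee_pos: [0.5669, 0.0112, 0.236]
tcp_rot: [-180.0, 0.0, 17.6]
wrist_force: [0.0, 0.7, -0.6]
opening: 0.0066
```

```bash
python3 plan.py 0.5693 0.013 0.22 17.4 1 3
```

```text
t 18.85 p [0.5669 0.0112 0.236 ] rot [-1.7996e+02  4.0000e-02  1.7560e+01] F [ 0.04  0.72 -0.58] open 0.0066
[[1.0, [0.09, -0.03, 0.53], [-0.01, 0.01, 0.05]], [1.0, [0.09, -0.03, 0.53], [-0.01, 0.01, 0.05]], [1.0, [0.09, -0.03, 0.53], [-0.01, 0.01, 0.05]]]
```

Call:
{"name": "play_rows", "arguments": {
  "rows": [
    [1, [0.2, 0, 0.8], [0, 0, 0]],
    [1, [0, -0.1, 1.5], [0, 0, 0]],
    [1, [0, -0.1, 1.5], [0, 0, 0]],
    [1, [0, 0, 0.6], [0, 0, 0]],
    [1, [0, 0, 0], [0, 0, 0]]
  ]
}}

```text
time: 19.35
ee_pos: [0.568, 0.0177, 0.188]
tcp_rot: [-179.9, 0.1, 17.8]
wrist_force: [0.9, 0.0, -0.3]
opening: 0.0071
```

```bash
python3 plan.py 0.5693 0.013 0.103 17.4 1 6; python3 look.py j 190 80 140 180 130 120
```

```text
t 19.35 p [0.568  0.0177 0.188 ] rot [-1.7989e+02  8.0000e-02  1.7760e+01] F [ 0.87  0.04 -0.31] open 0.0071
[[1.0, [-0.0, 0.08, 1.42], [-0.02, 0.01, 0.06]], [1.0, [-0.0, 0.08, 1.42], [-0.02, 0.01, 0.06]], [1.0, [-0.0, 0.08, 1.42], [-0.02, 0.01, 0.06]], [1.0, [-0.0, 0.08, 1.42], [-0.02, 0.01, 0.06]], [1.0, [-0.0, 0.08, 1.42], [-0.02, 0.01, 0.06]], [1.0, [-0.0, 0.08, 1.42], [-0.02, 0.01, 0.06]]]
19.35 [0.568  0.0177 0.188 ] [-1.7989e+02  8.0000e-02  1.7760e+01] 0.0071 [ 0.87  0.04 -0.31]
```

View pics/scene_j.png

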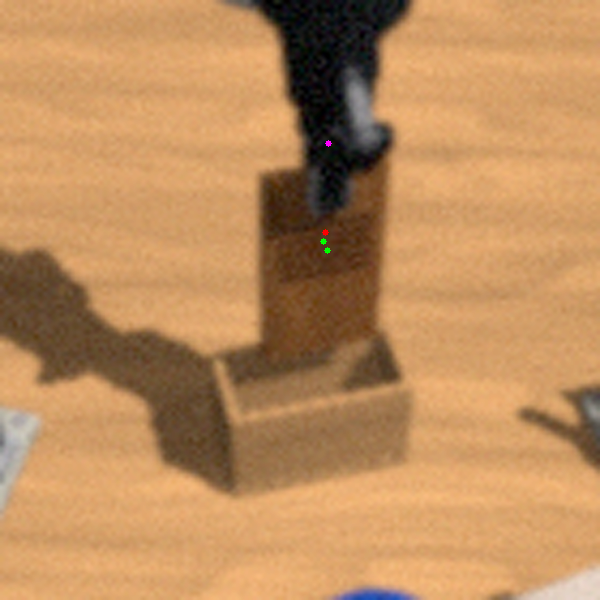

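View pics/top_j.png

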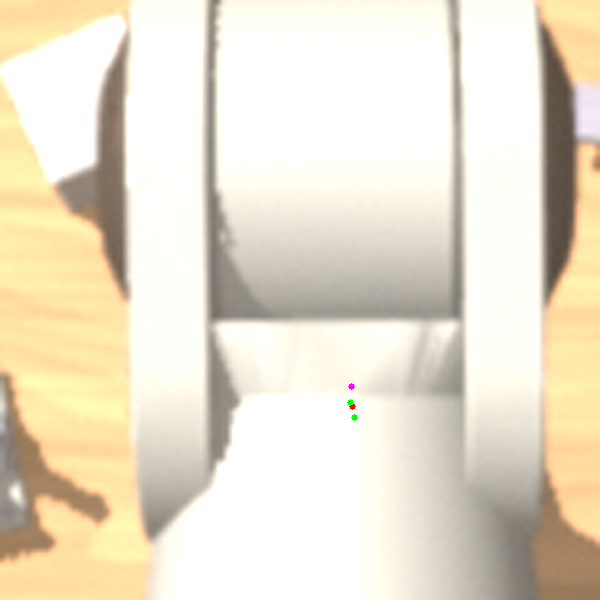

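Call:
{"name": "play_rows", "arguments": {
  "rows": [
    [1, [0, 0.4, 0.8], [0, 0, 0.3]],
    [1, [0, 0.1, 1.5], [0, 0, 0]],
    [1, [0, 0.1, 1.5], [0, 0, 0]],
    [1, [0, 0.1, 1.5], [0, 0, 0]],
    [1, [0, 0, 1.0], [0, 0, 0]],
    [1, [0, 0, 0], [0, 0, 0]]
  ]
}}

```text
time: 20.05
ee_pos: [0.5715, 0.0102, 0.1219]
tcp_rot: [-179.9, -0.1, 17.4]
wrist_force: [-0.0, 0.2, -1.1]
opening: 0.0067
```

```bash
python3 plan.py 0.5693 0.013 0.103 17.4 1 3; python3 look.py k 190 80 140 180 130 0
```

```text
t 20.05 p [0.5715 0.0102 0.1219] rot [-1.7995e+02 -1.1000e-01  1.7390e+01] F [-0.03  0.16 -1.11] open 0.0067
[[1.0, [-0.04, -0.11, 0.63], [-0.02, -0.04, -0.0]], [1.0, [-0.04, -0.11, 0.63], [-0.02, -0.04, -0.0]], [1.0, [-0.04, -0.11, 0.63], [-0.02, -0.04, -0.0]]]
20.05 [0.5715 0.0102 0.1219] [-1.7995e+02 -1.1000e-01  1.7390e+01] 0.0067 [-0.03  0.16 -1.11]
```

View pics/scene_k.png

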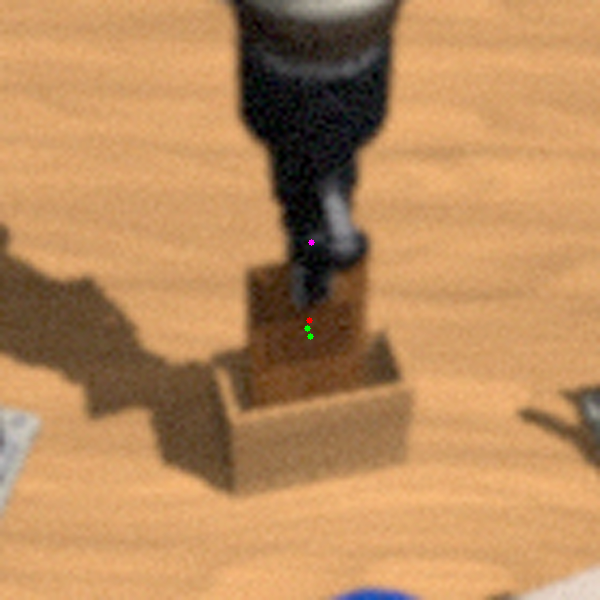

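It's inside the caddy, clear of the walls. I'll lower it to the floor.

Call:
{"name": "play_rows", "arguments": {
  "rows": [
    [1, [0, -0.3, 0.6], [0, 0, 0]],
    [1, [0, 0, 0.6], [0, 0, 0]],
    [1, [0, 0, 0.3], [0, 0, 0]],
    [1, [0, 0, 0], [0, 0, 0]]
  ]
}}

```text
time: 20.5
ee_pos: [0.5717, 0.0135, 0.1081]
tcp_rot: [-180.0, -0.3, 17.4]
wrist_force: [1.1, 0.6, -0.4]
opening: 0.0069
```

Call:
{"name": "play_rows", "arguments": {
  "rows": [
    [1, [0, 0, 0.2], [0, 0, 0]]
  ]
}}

```text
time: 20.6
ee_pos: [0.5719, 0.0135, 0.1064]
tcp_rot: [180.0, -0.3, 17.4]
wrist_force: [-0.9, 0.5, -0.8]
opening: 0.0064
```

Call:
{"name": "play_rows", "arguments": {
  "rows": [
    [1, [-0.1, 0, 0.3], [0, -0.3, 0]],
    [1, [0, 0, 0.1], [0, 0, 0]]
  ]
}}

```text
time: 20.8
ee_pos: [0.571, 0.0131, 0.1023]
tcp_rot: [180.0, -0.0, 17.4]
wrist_force: [-0.3, 0.4, -1.2]
opening: 0.007
```

Call:
{"name": "play_rows", "arguments": {
  "rows": [
    [1, [0, 0, 0.2], [0, 0, 0]]
  ]
}}

```text
time: 20.9
ee_pos: [0.5711, 0.0132, 0.1004]
tcp_rot: [180.0, -0.0, 17.4]
wrist_force: [0.5, 0.8, -0.2]
opening: 0.007
```

Call:
{"name": "play_rows", "arguments": {
  "rows": [
    [1, [0, 0, 0.15], [0, 0, 0]]
  ]
}}

```text
time: 21.0
ee_pos: [0.5717, 0.0131, 0.1003]
tcp_rot: [179.9, -0.2, 17.4]
wrist_force: [-2.9, 0.4, 16.8]
opening: 0.007
```

Call:
{"name": "play_rows", "arguments": {
  "rows": [
    [1, [0, 0, -0.1], [0, 0, 0]],
    [0.7, [0, 0, 0], [0, 0, 0]],
    [0.3, [0, 0, 0], [0, 0, 0]],
    [0, [0, 0, 0], [0, 0, 0]],
    [0, [0, 0, 0], [0, 0, 0]]
  ]
}}

```text
time: 21.5
ee_pos: [0.5721, 0.0131, 0.1017]
tcp_rot: [179.9, -0.2, 17.4]
wrist_force: [0.0, 0.0, -0.7]
opening: 0.0646
```

```bash
python3 look.py l 190 80 140 180 130 0
```

```text
21.5 [0.5721 0.0131 0.1017] [179.92  -0.23  17.4 ] 0.0646 [ 0.02  0.04 -0.74]
```

View pics/scene_l.png

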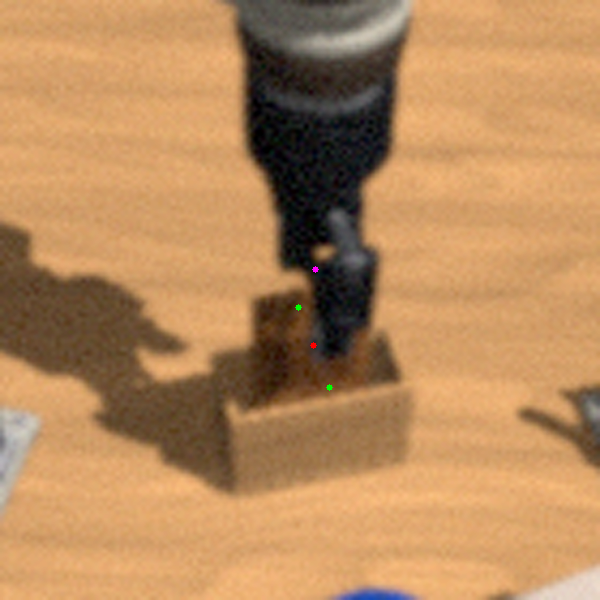

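Call:
{"name": "play_rows", "arguments": {
  "rows": [
    [0, [0, 0, 0], [0, 0, 0]],
    [0, [0, 0, 0], [0, 0, 0]],
    [0, [0, 0, -0.5], [0, 0, 0]],
    [0, [0, 0, -1.0], [0, 0, 0]],
    [0, [0, 0, -1.5], [0, 0, 0]],
    [0, [0, 0, -2], [0, 0, 0]],
    [0, [0, 0, -3], [0, 0, 0]],
    [0, [0, 0, -3], [0, 0, 0]],
    [0, [0, 0, -2], [0, 0, 0]],
    [0, [0, 0, 0], [0, 0, 0]],
    [0, [0, 0, 0], [0, 0, 0]]
  ]
}}

```text
time: 22.65
ee_pos: [0.5713, 0.0131, 0.245]
tcp_rot: [179.8, -0.5, 17.4]
wrist_force: [-0.1, 0.4, -0.0]
opening: 0.0858
```

```bash
python3 look.py m 130 80 270 180 130 0
```

```text
22.65 [0.5713 0.0131 0.245 ] [179.84  -0.52  17.4 ] 0.0858 [-0.13  0.44 -0.04]
```

View pics/scene_m.png

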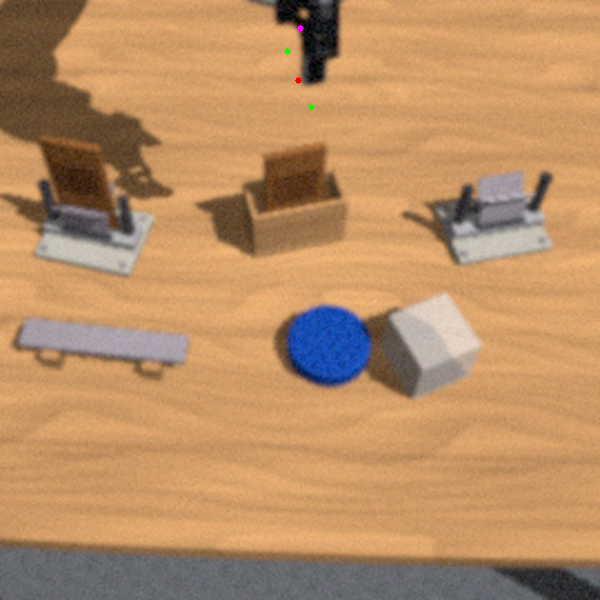

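```bash
python3 - <<'E'
from workcell import camera,spotter,get_obs
import numpy as np
c=camera("scene")
for d in spotter.trace(c,"tablet_1"):
    ys,xs=np.nonzero(d["pixels"]); print(round(d["confidence"],2),xs.min(),xs.max(),ys.min(),ys.max())
for t in ["cube_center","chime_center","puck_center","clip_1"]:
    for d in spotter.spot_in(c,t)[:2]: print(t,np.round(d["point"],3),round(d["confidence"],2))
print(get_obs()["time"],get_obs()["qd"].round(2))
E
```

```text
0.78 147 181 141 181
0.76 249 276 145 175
cube_center [0.762 0.156 0.07 ] 0.8
chime_center [ 0.754 -0.183  0.034] 0.8
puck_center [0.74  0.053 0.024] 0.62
clip_1 [0.563 0.25  0.042] 0.65
clip_1 [ 0.604 -0.218  0.032] 0.57
23.0 [ 0.02 -0.02  0.24  0.07  0.02 -0.05]
```

```bash
python3 -c "
from workcell import job_done
print(job_done())"
```

```text
the job is handed in; nothing more can be done
None
```

The tablet from the weak clip now stands in the caddy. The other tablet is upright and fully down in its clip, and the job was handed in at about 23 s.

- **Tugs:** I tugged each tablet up about 17–18 mm before taking either out, then pushed it back down. On the +y side (y ≈ +0.256) the force stayed at about 3.7 N and the tablet slid up through the jaws, so that clip is the weak one. On the −y side (y ≈ −0.227) the force rose to 8.9 N and the clip came up with its tablet.
- **Placing:** I pulled the +y tablet out and lowered it into the caddy until it touched the floor. The wrist force peaked at about 17 N there. Then I let go and raised the arm clear.
- **Last checks:** The last picture shows the tablet standing in the caddy and the weak clip empty. The other tablet's top edge is at the same image row (141) as at the start. The cube, chime bar and puck read within about 3 mm of where they began.
- **Disagreement:** In the pictures the fingertips appear about 25–35 mm higher than the stated tool geometry puts them. I set the gripping height from the pictures, and all three grips held without visible slip.

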